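# Unclamp a bonded meter front and show it to the inspection camera

## Robot

A 6-joint arm with a two-finger parallel gripper is mounted at the origin on the work surface; the furniture and walls round the work are solid. World frame = base frame: x ahead of the robot, y to its left, z up, the work surface at z = 0. Lengths are in m, angles in rad, forces in N, time in s.
With the tool pointing down it reaches from about 0.275 to 0.85 m from the base axis. Payload 19 kg.
Tool frame: the origin (TCP) lies midway between the tips of the shut fingers; the grasp point (between the pads) lies 19 mm behind it; z points along the fingers, y is the line along which they close (so a half turn about z gives the same grasp; the last joint's range is limited). The gripper opens to 85 mm and grips with 20 to 120 N. Pads are 22 mm wide; open, the fingers measure 114 mm over their backs; the gripper's body (76 mm by 85 mm) begins 54 mm behind the grasp point. The pads swing forward as they close: fully open they stand 13 mm farther back than shut.
Start: joints at [-1.424, 0.15, 1.437, -0, 1.554, -0.134], TCP at [0.159, -0.552, 0.231] pointing down, gripper open.
Joint ranges: [-2.8, 2.8], [-0.68, 2.1], [0.12, 2.68], [-1.39, 4.53], [0.16, 2.79], [-2.81, 2.81]. Speed limits (rad/s): [1.89, 1.89, 2.22, 3.01, 3.01, 3.01].

## Interface

Orientations are given as a unit quaternion [x, y, z, w].
In Python, from bench import robot gives the robot as it stands.
- The arm moves only by the tool step_arm, never from a script. Its argument "increments" is a list of rows, each an object of numbers: "dx", "dy", "dz": the shift along the tool's x, y, z in mm; "rx", "ry", "rz": the turn, a rotation vector about the tool's x, y, z in degrees; "hand": the finger opening in mm, from 0 to 85.4. A call has exactly 5 rows; each row shifts and turns the commanded pose from where the row before left it, along the tool's axes as they then stand; what a row does not reach is not made up. A row lasts 1/8 s, in which the tool goes at most 62.5 mm and 10.7 degrees, less where a joint would pass 70% of its speed; a pose out of reach is approached as far as the arm can. A call is refused whole if a number of a shift passes 62.5 or a number of a turn 10.7, either way. A call with a gripper value outside its range is refused whole. The fingers move at their own pace and stop on an object; "newtons" is the grip in N (left out, the last holds). Time passes only in rows, so rows that do not move let the fingers close, or fill a call up. It gives the time, the measured TCP pose, the force, the opening and the grip force at its end, in the units of the state.
- robot.state(): the state, without advancing time (a new reading comes with each control period).
- robot.grab_frame(name): name is "side" or "top"; returns a dict with "image" (400x640x3 uint8, blue, green, red), "range_z" (400x640 float32, m along the optical axis (not along the pixel's ray), 0 where there is no reading), "vfov" (degrees; the focal length in pixels is half the picture's height over the tangent of half this angle, whatever the lens; pixels are square), "cx", "cy" (the principal point, pixels), "view" (4x4, takes a point from world to camera coordinates). Camera axes: x right, y up, looking along -z (the intrinsics and any distortion apply to the point x, -y, -z); pixel columns grow to the right and rows downward; lengths in m; the calibration is good to about 2 mm. A picture is of the moment at which its call begins.
- robot.hand_in(): hands the job in; it is judged then, once.
The state is a dict: "time": time; "q": joint angles; "qvel": joint speeds; "joint_torque": joint torques, N m; "tcp_pos": TCP position; "eef_rot": TCP orientation; "wrist_force": force on the tool from outside, world axes, zero at the start; "ft_torque": the same for the moment, N m; "grip_width": finger opening in m; "gripper_force": force on a finger pad.
Only numpy, scipy, OpenCV 4.12 (cv2) and the standard library are available. Lean on these libraries where they do the work, as an engineer would, in place of code of your own. Each camera call takes 0.05 s, during which the arm holds its last target. There are 200 camera calls.

## Task

The display window of the black meter front in the bonding fixture has set: swing the red clamp lever fully open, then lift the meter front out. Show it to the inspection camera: hold it in the air with its front face square to the lens and centred on the lens axis, 15 cm in front of the lens, its long sides level in the picture. Finish while still holding it there steadily in the gripper, with the clamp left open, the camera and its stand untouched and the other things on the bench left where they are.

Things in the scene. Friction and masses are not known exactly. Their poses are not given: they have to be found in the camera images.
- shell: black plastic meter front (display recess, round dial hole), 188 x 87 x 21 mm, 50 to 85 g, solid to the fingers. Origin: middle of its BACK face; x along its length, y across its width, z out of its front. It stands on a long edge in the fixture's nest: x level, y up, front towards the clamp. Upper edge 43.5 mm above the origin, 99 mm above the bench; its upper 37 mm are free on both sides.
- shell_front (a point): centre of the front face of the meter front (21 mm along its z from its origin), axes as shell.
- fixture: aluminium bonding fixture, fixed. Origin on the bench under the middle of the clamped shell; x: from clamp to anvil (pressing direction), z up. Heights over the bench: base 12 mm, nest rail 24, end stops 38, rubber-faced anvil wall behind the shell 62. Push-pull toggle clamp on the -x side along y = -52 mm, 56 mm high without the lever; its orange pad presses on the shell with about 12 N.
- clamp_lever (a joint): clamp lever, rad. 0: clamped, the lever points away from the shell (fixture's -x), 15 degrees above level. Grows as its free end is lifted and swung over towards the shell: at 1.40 just past upright, stop at 1.45 = fully open, pad about 24 mm off the shell. Turns stiffly (0.25 N m) and stays where it is left.
- lever_grip (a point): middle of the red grip of the lever, 85 mm from the pivot. The grip is 65 mm long, 16 mm wide along the fixture's y, 18 mm thick; it reaches to 115 mm from the pivot. Pinched across its width from above, it can pivot between the finger pads while the hand keeps its attitude.
- lever_pivot (a point): the lever's hinge, 42 mm above the bench; the hinge axis is the fixture's y.
- camera_stand: inspection camera stand, fixed: grey base plate 150 x 130 x 14 mm and a steel column, 25 mm thick, 414 mm high. Origin: on the bench 130 mm in front of the column's axis (37 mm in front of the base plate); z up. The camera, up on the column, looks towards the stand's -x side and downwards.
- lens (a point): front of the camera's lens (black, in a round aluminium ring light 78 mm across with light dots). Axes of the camera: it looks along -x, y is level (to the left across the stand), z is up in the picture. Height and downward tilt (0.2 to 0.55 rad) of the camera differ from start to start.
- focus (a point): point in the air on the lens axis 150 mm in front of the lens (its -x), axes as lens; 0.18 to 0.29 m above the bench. Here the centre of the front face belongs, z of the shell along +x of this frame (to the lens).
- stud_bin: small open blue bin with studs, 110 x 66 x 49 mm; origin under its middle; leave alone.
- cell_carton: green battery carton, 56 x 92 x 51 mm; origin under its middle; leave alone.
- driver: screwdriver with orange handle, 106 mm long, 18 mm thick; origin under its middle; leave alone.
Things that resemble listed ones, but are neither listed nor needed, are in the scene too. What is shaped like the shell but brown is not meant.

How it is judged:
By the outcome, as a careful person would: the job done as asked, in the order asked, and still so for the second after the job is handed in, while the arm keeps its last pose, push and grip.
It also fails if it takes over 45 s, if anything falls off the work surface, if the arm or the gripper's body presses on something with over 40 N, if the wrist force passes 120 N, or if a joint passes its speed limit or range.

## Working session

There is one attempt and no reset: what is moved stays moved. The work goes in short steps, Python scripts to look and compute and a tool call to move; the robot and the scene stay as the last step left them, time stands still between calls to the robot, and variables do not carry over. Pictures are saved under pics/ and viewed, at most 10 in all, crops included, and the job is handed in when it is done.

Besides the shell and the picture viewer there is one more tool, called after "Request:" by a JSON object that holds its "op" and its "data". step_arm: Moves the arm, as the interface text tells. Its arguments: {"type":"object","properties":{"increments":{"type":"array"},"newtons":{"type":"number"}},"required":["increments"]}

```bash
mkdir -p pics; ls; python3 - <<'E'
from bench import robot
import cv2,numpy as np
for n in("side","top"):
    f=robot.grab_frame(n); cv2.imwrite(f"pics/{n}0.png",f["image"]); np.savez(f"{n}0.npz",**f)
    print(n,{k:f[k] for k in f if k not in("image","range_z")}, (f["range_z"]>0).mean())
print(robot.state())
E
```

```text
pics
side {'vfov': 42.53577443142481, 'cx': 314.1176585177468, 'cy': 195.66790437662698, 'view': array([[-0.98308503, -0.18313953, -0.0019323 ,  0.48352763],
       [ 0.08304046, -0.4551116 ,  0.88655384, -0.28933815],
       [-0.16324246,  0.87139735,  0.46262139, -1.23323179],
       [ 0.        ,  0.        ,  0.        ,  1.        ]])} 0.9266796875
top {'vfov': 56.20334173951631, 'cx': 317.4856567598727, 'cy': 198.5880551029961, 'view': array([[-0.00724855, -0.99987127, -0.01431455, -0.20363274],
       [ 0.99272615, -0.00891563,  0.12006375, -0.57867698],
       [-0.12017592, -0.01334014,  0.99266298, -1.16461763],
       [ 0.        ,  0.        ,  0.        ,  1.        ]])} 0.995984375
{'time': 0.1, 'q': array([-1.42400776e+00,  1.50919506e-01,  1.43795429e+00, -5.95696382e-06,
        1.55378156e+00, -1.34019416e-01]), 'qvel': array([ 1.07836568e-03, -2.89308495e-04, -1.95445500e-03, -1.25398964e-04,
        3.47468690e-05, -3.86388627e-04]), 'joint_torque': array([ 5.03392330e-04, -7.14385128e+01, -5.71804297e+01, -4.35672800e-04,
        7.05762097e-03, -3.02365527e-05]), 'tcp_pos': array([ 0.1592874 , -0.55227145,  0.23075153]), 'eef_rot': array([ 9.90159394e-01,  1.39943176e-01, -6.37038360e-06, -5.31319989e-04]), 'wrist_force': array([-0.30450727, -0.50292634, -0.36868855]), 'ft_torque': array([-0.02087785,  0.01377952,  0.02478331]), 'gripper_force': 0.0, 'grip_width': 0.08525049543839405}
```

View pics/side0.png

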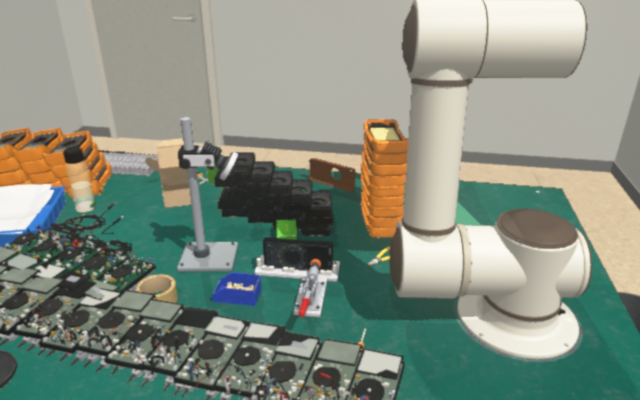

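View pics/top0.png

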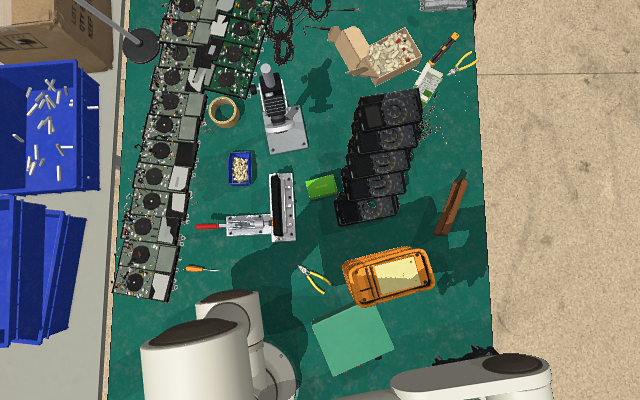

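```bash
cat > h.py <<'E'
import numpy as np,cv2
def load(n): return dict(np.load(n))
def cloud(f):
    d=f["range_z"];H,W=d.shape;F=H/2/np.tan(np.radians(float(f["vfov"]))/2)
    v,u=np.mgrid[:H,:W]
    c=np.stack([(u-f["cx"])/F*d,-(v-f["cy"])/F*d,-d],-1)
    V=f["view"];R=V[:3,:3];return (c-V[:3,3])@R
def proj(f,P):
    F=200/np.tan(np.radians(float(f["vfov"]))/2);V=f["view"];c=np.asarray(P)@V[:3,:3].T+V[:3,3]
    return np.stack([f["cx"]+F*c[...,0]/-c[...,2],f["cy"]-F*c[...,1]/-c[...,2]],-1)
def ray(f,u,v):
    F=200/np.tan(np.radians(float(f["vfov"]))/2);V=f["view"];R=V[:3,:3]
    d=np.array([(u-f["cx"])/F,-(v-f["cy"])/F,-1])@R;return -V[:3,3]@R,d/np.linalg.norm(d)
E
python3 - <<'E'
from h import *
s=load("side0.npz");t=load("top0.npz");S=cloud(s);T=cloud(t)
def crop(im,x,y,w,h,W,H): return cv2.resize(im[y:y+h,x:x+w],(W,H),interpolation=cv2.INTER_CUBIC)
a=crop(s["image"],170,110,80,60,400,300);b=crop(t["image"],240,50,80,120,400,600)[:300*2]
c=crop(s["image"],240,225,110,100,400,300)
out=np.zeros((600,800,3),np.uint8);out[:300,:400]=a;out[300:,:400]=c;out[:,400:]=b
cv2.imwrite("pics/crop1.png",out)
g=lambda C,u,v:np.round(C[v,u],3)
print("bench z",g(S,270,330),g(T,230,330))
print("fixture",g(T,282,190),g(T,282,230),"lever",g(T,210,227))
# red lever
for n,f,C in(("s",s,S),("t",t,T)):
    hsv=cv2.cvtColor(f["image"],cv2.COLOR_BGR2HSV)
    m=((hsv[...,0]<6)|(hsv[...,0]>174))&(hsv[...,1]>150)&(hsv[...,2]>80)
    P=C[m];k=(abs(P[:,1]-g(T,210,227)[1])<.1)&(abs(P[:,0]-g(T,210,227)[0])<.1)&(P[:,2]>.02);P=P[k]
    print(n,"red",len(P),np.round(P.mean(0),4),np.round(np.percentile(P,[2,98],0),4))
    # shell: z 0.07..0.105 near fixture
    q=g(T,282,207);k=(abs(C[...,0]-q[0])<.16)&(abs(C[...,1]-q[1])<.08)&(C[...,2]>.07)&(C[...,2]<.106)&(f["image"].max(-1)<90)
    P=C[k];m,sd,vt=cv2.PCACompute2(P[:,:2].astype(np.float32),None);
    print(n,"shell",len(P),np.round(m,4),np.round(sd,3).tolist(),np.round(np.percentile(P,[1,99],0),4))
    q=(P[:,:2]-m)@sd.T;print(np.round(np.percentile(q,[1,99],0),4))
E
```

```text
bench z [0.546 0.222 0.065] [ 0.309 -0.088  0.659]
fixture [ 0.601 -0.098  0.064] [ 0.477 -0.098  0.063] lever [0.488 0.125 0.065]
s red 98 [0.4894 0.1404 0.0715] [[0.4836 0.1045 0.0624]
 [0.4969 0.169  0.0795]]
s shell 877 [[ 0.5507 -0.0758]] [[0.996999979019165, 0.07599999755620956], [-0.07599999755620956, 0.996999979019165]] [[ 0.4592 -0.095   0.0704]
 [ 0.6412 -0.063   0.1009]]
[[-0.0917 -0.0162]
 [ 0.0908  0.01  ]]
t red 111 [0.4907 0.132  0.0716] [[0.4842 0.1    0.0612]
 [0.4968 0.1628 0.0819]]
t shell 383 [[ 0.5516 -0.0804]] [[0.9990000128746033, 0.050999999046325684], [-0.050999999046325684, 0.9990000128746033]] [[ 0.4606 -0.0934  0.093 ]
 [ 0.64   -0.0676  0.1039]]
[[-0.0911 -0.0102]
 [ 0.0883  0.0102]]
```

View pics/crop1.png

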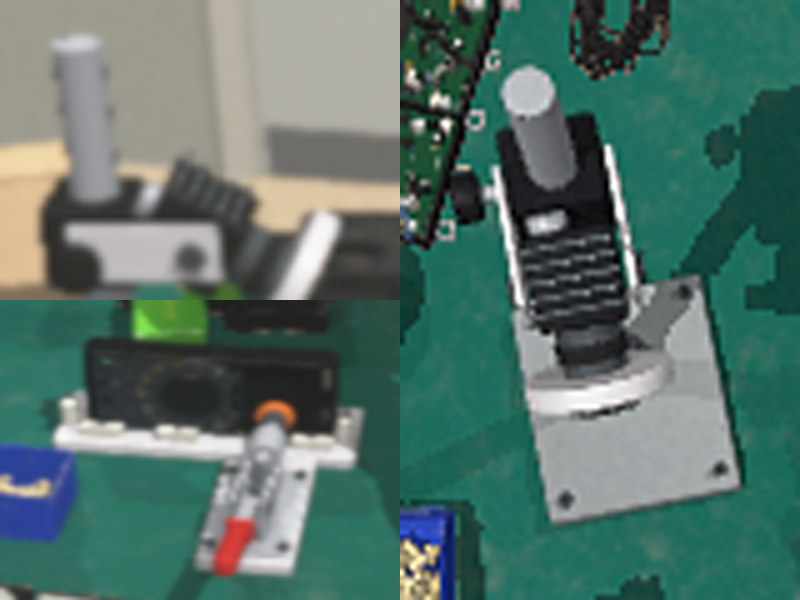

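```bash
python3 - <<'E'
from h import *
np.set_printoptions(suppress=True,precision=4)
s=load("side0.npz");t=load("top0.npz");S=cloud(s);T=cloud(t)
for n,f,C in(("s",s,S),("t",t,T)):
    k=(abs(C[...,0]-.55)<.13)&(abs(C[...,1]+.08)<.04)&(C[...,2]>.092)&(C[...,2]<.106)&(f["image"].max(-1)<90)
    P=C[k].astype(np.float32);r=cv2.minAreaRect(P[:,:2]);print(n,"edge",len(P),r,np.median(P[:,2]))
    l=P[:,0];a=np.polyfit(l,P[:,1],1);print("fit",a,np.std(P[:,1]-np.polyval(a,l)))
    # bright fixture parts
    k=(abs(C[...,0]-.55)<.16)&(abs(C[...,1]+.08)<.09)&(C[...,2]>.006)&(C[...,2]<.09)&(f["image"].min(-1)>120)
    P=C[k].astype(np.float32)
    for lo,hi in((.006,.018),(.018,.03),(.03,.045),(.05,.07)):
        Q=P[(P[:,2]>lo)&(P[:,2]<hi)]
        if len(Q)>20: print(lo,len(Q),cv2.minAreaRect(Q[:,:2]))
# plate of stand
k=(T[...,0]>.65)&(T[...,0]<.95)&(abs(T[...,1]+.1)<.12)&(T[...,2]>.006)&(T[...,2]<.022)&(t["image"].min(-1)>110)
k=cv2.morphologyEx(k.astype(np.uint8),cv2.MORPH_OPEN,np.ones((3,3)))>0
P=T[k].astype(np.float32);print("plate",len(P),cv2.minAreaRect(P[:,:2]),np.percentile(P,[1,99],0))
for n,f,C in(("s",s,S),("t",t,T)):
    k=(C[...,0]>.6)&(C[...,0]<1.05)&(abs(C[...,1]+.1)<.2)&(C[...,2]>.13)&(C[...,2]<.45)
    vv,uu=np.where(k);print(n,"cam",k.sum(),uu.min(),uu.max(),vv.min(),vv.max(),np.percentile(C[k],[1,99],0))
# column from side
k=np.zeros(S.shape[:2],bool);k[170:235,185:205]=1
k&=(S[...,2]>.03)&(S[...,2]<.3)&(S[...,0]>.6)&(S[...,0]<1.1)&(abs(S[...,1]+.1)<.2)
print("col side",k.sum(),np.median(S[k],0))
k=(T[...,2]>.395)&(T[...,2]<.43)&(T[...,0]>.7)&(abs(T[...,1]+.1)<.2);print("coltop",k.sum(),T[k].mean(0))
print("top ring rows col281");[print(v,t["image"][v,281],T[v,281]) for v in range(118,138)]
print("side row 165");[print(u,s["image"][165,u],S[165,u]) for u in range(212,244)]
E
```

```text
Traceback (most recent call last):
cv2.error: OpenCV(4.12.0) /io/opencv/modules/imgproc/src/convhull.cpp:143: error: (-215:Assertion failed) total >= 0 && (depth == CV_32F || depth == CV_32S) in function 'convexHull'
```

```bash
python3 - <<'E'
from h import *
np.set_printoptions(suppress=True,precision=4)
s=load("side0.npz");t=load("top0.npz");S=cloud(s);T=cloud(t)
mar=lambda P:cv2.minAreaRect(np.ascontiguousarray(P[:,:2],np.float32))
for n,f,C in(("s",s,S),("t",t,T)):
    k=(abs(C[...,0]-.55)<.13)&(abs(C[...,1]+.08)<.04)&(C[...,2]>.092)&(C[...,2]<.106)&(f["image"].max(-1)<90)
    P=C[k];print(n,"edge",len(P),mar(P),np.median(P[:,2]))
    l=P[:,0];a=np.polyfit(l,P[:,1],1);print("fit",a,np.std(P[:,1]-np.polyval(a,l)))
    k=(abs(C[...,0]-.55)<.16)&(abs(C[...,1]+.08)<.09)&(C[...,2]>.006)&(C[...,2]<.09)&(f["image"].min(-1)>120)
    P=C[k]
    for lo,hi in((.006,.018),(.018,.03),(.03,.045),(.05,.07)):
        Q=P[(P[:,2]>lo)&(P[:,2]<hi)]
        if len(Q)>20: print(lo,len(Q),mar(Q))
k=(T[...,0]>.65)&(T[...,0]<.95)&(abs(T[...,1]+.1)<.12)&(T[...,2]>.006)&(T[...,2]<.022)&(t["image"].min(-1)>110)
k=cv2.morphologyEx(k.astype(np.uint8),cv2.MORPH_OPEN,np.ones((3,3)))>0
P=T[k];print("plate",len(P),mar(P),np.percentile(P,[1,99],0))
for n,f,C in(("s",s,S),("t",t,T)):
    k=(C[...,0]>.6)&(C[...,0]<1.05)&(abs(C[...,1]+.1)<.2)&(C[...,2]>.13)&(C[...,2]<.45)
    vv,uu=np.where(k);print(n,"cam",k.sum(),uu.min(),uu.max(),vv.min(),vv.max(),np.percentile(C[k],[1,99],0))
k=np.zeros(S.shape[:2],bool);k[170:235,185:205]=1
k&=(S[...,2]>.03)&(S[...,2]<.3)&(S[...,0]>.6)&(S[...,0]<1.1)&(abs(S[...,1]+.1)<.2)
print("col side",k.sum(),np.median(S[k],0))
k=(T[...,2]>.395)&(T[...,2]<.43)&(T[...,0]>.7)&(abs(T[...,1]+.1)<.2);print("coltop",k.sum(),T[k].mean(0))
print("top ring col281");[print(v,t["image"][v,281],T[v,281]) for v in range(118,138)]
print("side row 165");[print(u,s["image"][165,u],S[165,u]) for u in range(212,244)]
E
```

```text
s edge 427 ((0.5512492060661316, -0.08011575788259506), (0.1829378753900528, 0.03061547316610813), 2.9569082260131836) 0.09725168819546023
fit [ 0.0573 -0.1102] 0.006990525607538253
0.006 657 ((0.5526432991027832, -0.0563553124666214), (0.2218257188796997, 0.1427275687456131), 3.5025315284729004)
0.018 175 ((0.5522175431251526, -0.034811802208423615), (0.21712763607501984, 0.09288911521434784), 1.8896664381027222)
0.03 91 ((0.5507903695106506, -0.03565988689661026), (0.216803640127182, 0.09910610318183899), 3.5387322902679443)
0.05 59 ((0.49903619289398193, -0.016503551974892616), (0.045621149241924286, 0.018468758091330528), 81.41851043701172)
t edge 383 ((0.5517125725746155, -0.08020295202732086), (0.18375717103481293, 0.021441902965307236), 2.9276015758514404) 0.09913656379574094
fit [ 0.0504 -0.1082] 0.005772611953916261
0.006 766 ((0.5533649325370789, -0.05825415253639221), (0.22042030096054077, 0.14380764961242676), 2.604055166244507)
0.018 44 ((0.5575786828994751, -0.06912220269441605), (0.10906339436769485, 0.19998762011528015), 73.79139709472656)
0.03 87 ((0.5515016317367554
[... 2145 characters left out ...]
 [ 0.7321 -0.0928  0.2974]
228 [224 223 226] [ 0.7259 -0.0835  0.302 ]
229 [235 234 237] [ 0.7236 -0.0846  0.3017]
230 [237 237 239] [ 0.72   -0.082   0.3031]
231 [233 233 235] [ 0.7172 -0.0815  0.3036]
232 [205 207 212] [ 0.7171 -0.0884  0.3006]
233 [135 142 146] [ 0.7211 -0.106   0.2925]
234 [77 86 87] [ 0.7178 -0.1043  0.2935]
235 [57 61 58] [ 0.7163 -0.1076  0.2922]
236 [53 56 51] [ 0.8215 -0.4033  0.1533]
237 [52 55 52] [ 0.8182 -0.4035  0.1535]
238 [53 54 54] [ 0.8167 -0.4085  0.1514]
239 [53 54 55] [ 0.8134 -0.4089  0.1515]
240 [52 54 53] [ 0.8098 -0.4081  0.1521]
241 [52 54 54] [ 0.8061 -0.4074  0.1528]
242 [53 55 55] [ 0.8017 -0.4042  0.1545]
243 [54 56 56] [ 0.7998 -0.4084  0.1528]
```

```bash
python3 - <<'E'
from h import *
np.set_printoptions(suppress=True,precision=4)
s=load("side0.npz");t=load("top0.npz");S=cloud(s);T=cloud(t)
k=(T[...,0]>.65)&(T[...,0]<.79)&(abs(T[...,1]+.1)<.12)&(T[...,2]>.008)&(T[...,2]<.022)&(t["image"].min(-1)>110)
a=[];P=T[k]
# sides of the plate
for x0 in np.arange(.70,.785,.007):
    Q=P[abs(P[:,0]-x0)<.0035,1];a.append((x0,Q.min(),Q.max()))
a=np.array(a);print("plate sides deg",np.degrees(np.arctan(np.polyfit(a[:,0],a[:,1],1)[0])),np.degrees(np.arctan(np.polyfit(a[:,0],a[:,2],1)[0])))
y=np.radians(10.7);c=np.array([.8284,-.0974])
W,H=800,600;out=np.full((H,W,3),255,np.uint8);sc=5000  # px per m
for f,C in((s,S),(t,T)):
    d=C[...,:2]-c;al=d@[np.cos(y),np.sin(y)];la=d@[-np.sin(y),np.cos(y)];z=C[...,2]
    k=(al>-.13)&(al<0.02)&(abs(la)<.06)&(z>.23)&(z<.35)
    for i in zip(*np.where(k)):
        col=[int(q) for q in f["image"][i]]
        p=(int((al[i]+.14)*sc),int((.35-z[i])*sc))
        if f is s: cv2.circle(out,p,4,col,-1)
        else: cv2.rectangle(out,(p[0]-4,p[1]-4),(p[0]+4,p[1]+4),col,1)
    b=k&(f["image"].min(-1)>170)&(al<-.08)
    print("ring bright lat",np.percentile(la[b],[0,5,50,95,100]),"z",np.percentile(z[b],[0,2,98,100]),"al",np.percentile(al[b],[0,2,50,98,100]),b.sum())
    for l0 in np.arange(-.042,.043,.006):
        q=b&(abs(la-l0)<.003)
        if q.sum()>1: print(round(l0,3),q.sum(),"z",z[q].min().round(4),z[q].max().round(4),"al",al[q].min().round(4),al[q].max().round(4))
cv2.imwrite("pics/prof.png",out)
E
```

```text
Traceback (most recent call last):
ValueError: zero-size array to reduction operation minimum which has no identity
```

Request:
{"op": "step_arm", "data": {"increments": [{"dz": -30,"rz": -7},{"dz": -30,"rz": -8},{"dz": -30,"rz": -8},{"dz": -30,"rz": -8},{"rz": -8}]}}

```text
invalid input
```

```bash
python3 - <<'E'
from h import *
np.set_printoptions(suppress=True,precision=4)
s=load("side0.npz");t=load("top0.npz");S=cloud(s);T=cloud(t)
k=(T[...,0]>.7)&(T[...,0]<.81)&(abs(T[...,1]+.1)<.12)&(T[...,2]>.006)&(T[...,2]<.024)&(t["image"].min(-1)>110)
a=[];P=T[k]
for x0 in np.arange(.755,.81,.006):
    Q=P[abs(P[:,0]-x0)<.003,1]
    if len(Q)>5:a.append((x0,Q.min(),Q.max()))
a=np.array(a);print(a,"plate sides deg",np.degrees(np.arctan(np.polyfit(a[:,0],a[:,1],1)[0])),np.degrees(np.arctan(np.polyfit(a[:,0],a[:,2],1)[0])))
y=np.radians(10.7);c=np.array([.8284,-.0974])
W,H=800,600;out=np.full((H,W,3),255,np.uint8);sc=5000
for f,C in((s,S),(t,T)):
    d=C[...,:2]-c;al=d@[np.cos(y),np.sin(y)];la=d@[-np.sin(y),np.cos(y)];z=C[...,2]
    k=(al>-.13)&(al<0.02)&(abs(la)<.06)&(z>.23)&(z<.35)
    for i in zip(*np.where(k)):
        col=[int(q) for q in f["image"][i]]
        p=(int((al[i]+.14)*sc),int((.35-z[i])*sc))
        if f is s: cv2.circle(out,p,4,col,-1)
        else: cv2.rectangle(out,(p[0]-4,p[1]-4),(p[0]+4,p[1]+4),col,1)
    b=k&(f["image"].min(-1)>170)&(al<-.08)
    print("ring",np.percentile(la[b],[0,5,50,95,100]),"z",np.percentile(z[b],[0,2,98,100]),"al",np.percentile(al[b],[0,2,50,98,100]),b.sum())
    for l0 in np.arange(-.042,.043,.006):
        q=b&(abs(la-l0)<.003)
        if q.sum()>1: print(round(l0,3),q.sum(),"z",z[q].min().round(4),z[q].max().round(4),"al",al[q].min().round(4),al[q].max().round(4))
cv2.imwrite("pics/prof.png",out)
# obstacle heights grid
for C in(T,S):
  print("heights")
  for x in np.arange(.15,.75,.1): print(round(x,2),[float(np.round(np.max(C[...,2][(abs(C[...,0]-x)<.05)&(abs(C[...,1]-yy)<.05)],initial=0),2)) for yy in np.arange(-.6,.35,.1)])
E
```

```text
[[ 0.755  -0.1746 -0.0485]
 [ 0.761  -0.1748 -0.0453]
 [ 0.767  -0.1715 -0.0451]
 [ 0.773  -0.1716 -0.0446]
 [ 0.779  -0.1714 -0.042 ]
 [ 0.785  -0.168  -0.0418]
 [ 0.791  -0.1682 -0.0425]
 [ 0.797  -0.1681 -0.0381]
 [ 0.803  -0.1649 -0.038 ]
 [ 0.809  -0.1648 -0.1081]] plate sides deg 10.702581217011218 -24.151318231623904
ring [-0.0188 -0.0017  0.0247  0.0378  0.0409] z [0.2808 0.2836 0.3212 0.3227] al [-0.1179 -0.116  -0.105  -0.0901 -0.0892] 115
-0.012 2 z 0.3081 0.3133 al -0.103 -0.1001
-0.0 10 z 0.3024 0.3227 al -0.1174 -0.0963
0.006 9 z 0.308 0.3214 al -0.1179 -0.1003
0.012 8 z 0.3043 0.3198 al -0.116 -0.0981
0.018 15 z 0.3006 0.3199 al -0.1145 -0.0958
0.024 13 z 0.2939 0.3159 al -0.1124 -0.0917
0.03 25 z 0.2851 0.3109 al -0.1105 -0.0897
0.036 28 z 0.2808 0.3054 al -0.1063 -0.0892
0.042 3 z 0.2858 0.3029 al -0.1069 -0.091
ring [-0.0312 -0.0261  0.0028  0.0325  0.0369] z [0.2989 0.3002 0.3236 0.324 ] al [-0.1172 -0.1169 -0.1098 -0.0995 -0.0963] 118
-0.03 5 z 0.3076 0.3128 al -0.1095 -0.0993
-0.024 10 z 0.3088 0.3166 al -0.1123 -0.1034
-0.018 11 z 0.3142 0.3195 al -0.1151 -0.105
[... 482 characters left out ...]
, 0.61, 0.59, 0.09, 0.71, 0.71, 0.27, 0.08, 0.08]
0.35 [0.01, 0.32, 0.3, 0.32, 0.02, 0.71, 0.71, 0.21, 0.08, 0.08]
0.45 [0.09, 0.32, 0.31, 0.07, 1.22, 0.1, 0.06, 0.08, 0.08, 0.08]
0.55 [0.09, 0.09, 0.09, 0.09, 0.06, 0.1, 0.06, 0.06, 0.08, 0.08]
0.65 [0.09, 0.12, 0.12, 0.13, 0.06, 0.11, 0.05, 0.05, 0.07, 0.09]
heights
0.15 [0.43, 0.43, 0.09, 0.09, 0.0, 0.71, 0.71, 0.36, 0.01, 0.0]
0.25 [0.0, 0.0, 0.3, 0.31, 0.0, 0.0, 0.71, 0.64, 0.07, 0.07]
0.35 [0.0, 0.31, 0.3, 0.31, 0.01, 0.7, 0.7, 0.21, 0.07, 0.08]
0.45 [0.09, 0.31, 0.31, 0.07, 0.01, 0.1, 0.06, 0.08, 0.08, 0.08]
0.55 [0.09, 0.09, 0.09, 0.09, 0.06, 0.1, 0.06, 0.06, 0.07, 0.08]
0.65 [0.09, 0.11, 0.13, 0.13, 0.06, 0.1, 0.05, 0.05, 0.07, 0.09]
```

View pics/prof.png

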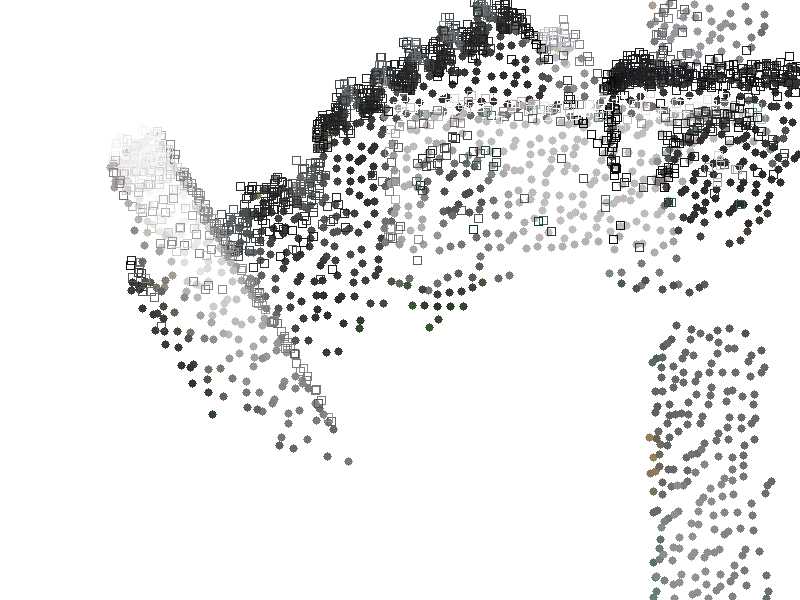

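Request:
{"op": "step_arm", "data": {"increments": [{"dx": 0,"dy": 0,"dz": -34,"rx": 0,"ry": 0,"rz": -7,"hand": 60},{"dx": 0,"dy": 0,"dz": -34,"rx": 0,"ry": 0,"rz": -8,"hand": 60},{"dx": 0,"dy": 0,"dz": -34,"rx": 0,"ry": 0,"rz": -8,"hand": 60},{"dx": 0,"dy": 0,"dz": -34,"rx": 0,"ry": 0,"rz": -8,"hand": 60},{"dx": 0,"dy": 0,"dz": -34,"rx": 0,"ry": 0,"rz": -8,"hand": 60}], "newtons": 30}}

```text
time: 0.72
tcp_pos: [0.1593, -0.5523, 0.4021]
eef_rot: [0.886, 0.464, 0.0, -0.0]
wrist_force: [-0.0, -0.5, -0.4]
grip_width: 0.0603
gripper_force: 0.0
```

```bash
cat >> h.py <<'E'
from scipy.spatial.transform import Rotation as Ro, Slerp
def down(yaw,tilt=0): # tool x at yaw deg, tool z down, then tilt about tool x (deg)
    a=np.radians(yaw);x=np.array([np.cos(a),np.sin(a),0]);z=np.array([0,0,-1.])
    return Ro.from_matrix(np.stack([x,np.cross(z,x),z],1))*Ro.from_rotvec([np.radians(tilt),0,0])
def plan(p0,R0,way,hand=None):
    "way: list of (pos,Rot,nrows)"
    import json
    rows=[];p=np.array(p0,float);R=R0
    for (tp,tR,n) in way:
        sp,sR=p.copy(),R;sl=Slerp([0,1],Ro.concatenate([sR,tR]))
        for i in range(1,n+1):
            gp=sp+(np.array(tp)-sp)*i/n;gR=sl(i/n)
            d=np.round(R.inv().apply(gp-p)*1000,1);r=np.round(np.degrees((R.inv()*gR).as_rotvec()),1)
            p=p+R.apply(d/1000);R=R*Ro.from_rotvec(np.radians(r))
            rows.append([float(v)+0 for v in (*d,*r)])
    for i,r in enumerate(rows): print(i,r)
    print("end",p.round(4),np.abs(np.array(rows)).max(0))
E
python3 - <<'E'
from h import *
R0=Ro.from_quat([.886,.464,0,0]);R1=down(92.9)
plan([.1593,-.5523,.4021],R0,[([.489,.1335,.20],R1,13),([.489,.1335,.045],R1,5)])
# numeric tilt
np.set_printoptions(suppress=True,precision=4)
s=load("side0.npz");t=load("top0.npz");S=cloud(s);T=cloud(t)
y=np.radians(10.7);c=np.array([.8284,-.0974])
def pr(C):
    d=C[...,:2]-c;return d@[np.cos(y),np.sin(y)],d@[-np.sin(y),np.cos(y)],C[...,2]
al,la,z=map(np.concatenate,zip(*[[a.ravel() for a in pr(C)] for C in(S,T)]))
k=(al>-.13)&(al<-.05)&(abs(la)<.05)&(z>.24)&(z<.335)
al,z=al[k],z[k]
# scan tilt: ring front/lens plane: leading envelope along axis
for deg in np.arange(24,34,1):
    a=np.radians(deg);ax=-al*np.cos(a)-z*np.sin(a);v=-al*np.sin(a)+z*np.cos(a)
    h,e=np.histogram(ax,np.arange(ax.min(),ax.max()+.001,.001));print(deg,"max bins",h.max(),"entropy",-(h[h>0]/h.sum()*np.log(h[h>0]/h.sum())).sum().round(3),"ax 99.7",np.percentile(ax,99.5).round(4),"v",np.percentile(v,[.5,99.5]).round(4))
E
```

```text
0 [57.8, -9.2, 15.5, 0.0, 0.0, -2.9]
1 [58.2, -6.3, 15.6, 0.0, 0.0, -2.9]
2 [58.4, -3.3, 15.5, 0.0, 0.0, -2.9]
3 [58.6, -0.3, 15.6, 0.0, 0.0, -2.9]
4 [58.4, 2.6, 15.5, 0.0, 0.0, -2.9]
5 [58.3, 5.6, 15.6, 0.0, 0.0, -2.9]
6 [57.9, 8.5, 15.5, 0.0, 0.0, -2.9]
7 [57.4, 11.4, 15.6, 0.0, 0.0, -2.8]
8 [56.8, 14.2, 15.5, 0.0, 0.0, -2.9]
9 [56.0, 17.1, 15.6, 0.0, 0.0, -2.9]
10 [55.1, 19.9, 15.5, 0.0, 0.0, -2.9]
11 [53.9, 22.6, 15.6, 0.0, 0.0, -2.9]
12 [52.8, 25.4, 15.5, 0.0, 0.0, -2.9]
13 [0.0, 0.0, 31.0, 0.0, 0.0, 0.0]
14 [0.0, 0.0, 31.0, 0.0, 0.0, 0.0]
15 [0.0, 0.0, 31.0, 0.0, 0.0, 0.0]
16 [0.0, 0.0, 31.0, 0.0, 0.0, 0.0]
17 [0.0, 0.0, 31.0, 0.0, 0.0, 0.0]
end [0.489  0.1335 0.045 ] [58.6 25.4 31.   0.   0.   2.9]
24 max bins 31 entropy 4.203 ax 99.7 -0.0165 v [0.2727 0.3406]
25 max bins 35 entropy 4.195 ax 99.7 -0.0219 v [0.272  0.3401]
26 max bins 39 entropy 4.184 ax 99.7 -0.0273 v [0.2712 0.3395]
27 max bins 40 entropy 4.173 ax 99.7 -0.0327 v [0.2703 0.3388]
28 max bins 46 entropy 4.159 ax 99.7 -0.0382 v [0.2693 0.3379]
29 max bins 56 entropy 4.141 ax 99.7 -0.0435 v [0.2683 0.337 ]
30 max bins 80 entropy 4.121 ax 99.7 -0.0487 v [0.2671 0.3359]
31 max bins 89 entropy 4.108 ax 99.7 -0.0539 v [0.2659 0.3348]
32 max bins 86 entropy 4.104 ax 99.7 -0.0589 v [0.2645 0.3335]
33 max bins 72 entropy 4.124 ax 99.7 -0.0638 v [0.2631 0.3321]
```

Request:
{"op": "step_arm", "data": {"increments": [{"dx": 57.8,"dy": -9.2,"dz": 0,"rx": 0,"ry": 0,"rz": -2.9,"hand": 60},{"dx": 58.2,"dy": -6.3,"dz": 0,"rx": 0,"ry": 0,"rz": -2.9,"hand": 60},{"dx": 58.4,"dy": -3.3,"dz": 0,"rx": 0,"ry": 0,"rz": -2.9,"hand": 60},{"dx": 58.6,"dy": -0.3,"dz": 0,"rx": 0,"ry": 0,"rz": -2.9,"hand": 60},{"dx": 58.4,"dy": 2.6,"dz": 0,"rx": 0,"ry": 0,"rz": -2.9,"hand": 60}]}}

```text
time: 1.35
tcp_pos: [0.2873, -0.2874, 0.4011]
eef_rot: [0.821, 0.571, 0.0, -0.0]
wrist_force: [1.3, 0.0, 1.1]
grip_width: 0.0596
gripper_force: 0.0
```

Request:
{"op": "step_arm", "data": {"increments": [{"dx": 58.3,"dy": 5.6,"dz": 0,"rx": 0,"ry": 0,"rz": -2.9,"hand": 60},{"dx": 57.9,"dy": 8.5,"dz": 0,"rx": 0,"ry": 0,"rz": -2.9,"hand": 60},{"dx": 57.4,"dy": 11.4,"dz": 0,"rx": 0,"ry": 0,"rz": -2.8,"hand": 60},{"dx": 56.8,"dy": 14.2,"dz": 20,"rx": 0,"ry": 0,"rz": -2.9,"hand": 60},{"dx": 56,"dy": 17.1,"dz": 20,"rx": 0,"ry": 0,"rz": -2.9,"hand": 60}]}}

```text
time: 1.98
tcp_pos: [0.4151, -0.0238, 0.3608]
eef_rot: [0.743, 0.67, 0.0, 0.0]
wrist_force: [1.2, -1.2, 0.2]
grip_width: 0.0599
gripper_force: 0.0
```

Request:
{"op": "step_arm", "data": {"increments": [{"dx": 55.1,"dy": 19.9,"dz": 20,"rx": 0,"ry": 0,"rz": -2.9,"hand": 60},{"dx": 53.9,"dy": 22.6,"dz": 20,"rx": 0,"ry": 0,"rz": -2.9,"hand": 60},{"dx": 52.8,"dy": 25.4,"dz": 20,"rx": 0,"ry": 0,"rz": -2.9,"hand": 60},{"dx": 0,"dy": 0,"dz": 50,"rx": 0,"ry": 0,"rz": 0,"hand": 60},{"dx": 0,"dy": 0,"dz": 50,"rx": 0,"ry": 0,"rz": 0,"hand": 60}]}}

```text
time: 2.6
tcp_pos: [0.4912, 0.133, 0.1994]
eef_rot: [0.69, 0.724, -0.0, -0.0]
wrist_force: [0.2, 0.3, -1.0]
grip_width: 0.0598
gripper_force: 0.0
```

Request:
{"op": "step_arm", "data": {"increments": [{"dx": 0,"dy": -2,"dz": 50,"rx": 0,"ry": 0,"rz": 0,"hand": 50},{"dx": 0,"dy": 0,"dz": 50,"rx": 0,"ry": 0,"rz": 0,"hand": 45},{"dx": 0,"dy": 0,"dz": 30,"rx": 0,"ry": 0,"rz": 0,"hand": 40},{"dx": 0,"dy": 0,"dz": 24,"rx": 0,"ry": 0,"rz": 0,"hand": 40},{"dx": 0,"dy": 0,"dz": 0,"rx": 0,"ry": 0,"rz": 0,"hand": 40}], "newtons": 25}}

```text
time: 3.22
tcp_pos: [0.4883, 0.132, 0.0459]
eef_rot: [0.69, 0.723, -0.001, -0.001]
wrist_force: [0.2, 0.6, 0.4]
grip_width: 0.0401
gripper_force: 0.0
```

```bash
python3 - <<'E'
from bench import robot
from h import *
np.set_printoptions(suppress=True,precision=4)
f=robot.grab_frame("side");cv2.imwrite("pics/lev.png",cv2.resize(f["image"][200:340,220:400],None,fx=4,fy=4))
st=robot.state();print(st["tcp_pos"],st["wrist_force"])
P=np.array([.489,.1335,.064]);print(proj(f,P)-[220,200])
# RANSAC line of ring back + lens front in profile
s=load("side0.npz");t=load("top0.npz")
y=np.radians(10.7);c=np.array([.8284,-.0974]);A=[]
for C in(cloud(s),cloud(t)):
    d=C[...,:2]-c;q=np.stack([d@[np.cos(y),np.sin(y)],d@[-np.sin(y),np.cos(y)],C[...,2]],-1).reshape(-1,3)
    A.append(q[(q[:,0]>-.13)&(q[:,0]<-.05)&(abs(q[:,1])<.05)&(q[:,2]>.24)&(q[:,2]<.335)])
rng=np.random.default_rng(0)
for n,q in zip(("side","top","both"),A+[np.vstack(A)]):
    best=(0,)
    for _ in range(4000):
        a,b,e=q[rng.choice(len(q),3,False)]
        nn=np.cross(b-a,e-a);L=np.linalg.norm(nn)
        if L<1e-4: continue
        nn/=L; 
        if abs(nn[0])<.7: continue
        k=abs((q-a)@nn)<.001
        if k.sum()>best[0]: best=(k.sum(),k)
    Q=q[best[1]];m=Q.mean(0);nn=np.linalg.svd(Q-m)[2][2];nn*=-np.sign(nn[0]);print(n,best[0],m,nn,"tilt",np.degrees(np.arcsin(-nn[2])),"yaw off",np.degrees(np.arctan2(nn[1],-nn[0])))
    print("  extent",Q.min(0),Q.max(0)," ahead 99.5%:",np.percentile((q-m)@nn,[98,99,99.5,100]))
E
```

```text
[0.4891 0.1321 0.0472] [-0.1318 -0.633  -0.2939]
[ 84.5318 106.9409]
side 56 [-0.068   0.0194  0.3116] [-0.703   0.6471  0.295 ] tilt -17.15890514387052 yaw off 42.627684516775986
  extent [-0.0906 -0.0047  0.2624] [-0.05    0.0361  0.3348]  ahead 99.5%: [0.0327 0.034  0.0346 0.0386]
top 114 [-0.0944 -0.0001  0.3004] [-0.8528 -0.0008 -0.5223] tilt 31.486268682163562 yaw off -0.05641382085721204
  extent [-0.1092 -0.0369  0.2658] [-0.0737  0.0364  0.3238]  ahead 99.5%: [0.0168 0.0178 0.0186 0.0196]
both 135 [-0.0938  0.0041  0.2988] [-0.8502  0.0005 -0.5265] tilt 31.76726205840414 yaw off 0.034868798439671805
  extent [-0.11   -0.0369  0.2642] [-0.0734  0.0364  0.3234]  ahead 99.5%: [0.0178 0.019  0.0198 0.0207]
```

View pics/lev.png

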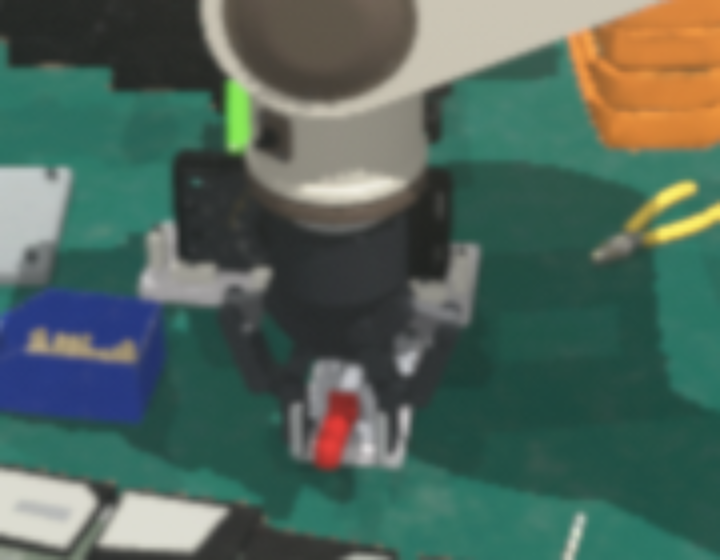

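Request:
{"op": "step_arm", "data": {"increments": [{"dx": 0,"dy": 0,"dz": 0,"rx": 0,"ry": 0,"rz": 0,"hand": 10},{"dx": 0,"dy": 0,"dz": 0,"rx": 0,"ry": 0,"rz": 0,"hand": 10},{"dx": 0,"dy": 0,"dz": 0,"rx": 0,"ry": 0,"rz": 0,"hand": 10},{"dx": 0,"dy": 0,"dz": 0,"rx": 0,"ry": 0,"rz": 0,"hand": 10},{"dx": 0,"dy": 0,"dz": 0,"rx": 0,"ry": 0,"rz": 0,"hand": 10}], "newtons": 30}}

```text
time: 3.9
tcp_pos: [0.4915, 0.1323, 0.0491]
eef_rot: [0.69, 0.723, 0.002, 0.002]
wrist_force: [12.0, 1.4, -0.5]
grip_width: 0.0152
gripper_force: 36.5
```

```bash
python3 - <<'E'
from h import *
# arc rows: tool x = fixture -x (yaw 92.9), tool z down; radius 85
th0,r=15,85
a=np.radians(np.linspace(th0,th0+84.5,16))
x=r*np.cos(a);z=r*np.sin(a)
for i in range(15): print(i,"dx %.1f dz %.1f"%(x[i+1]-x[i],-(z[i+1]-z[i])))
E
```

```text
0 dx -2.6 dz -8.0
1 dx -3.3 dz -7.7
2 dx -4.1 dz -7.3
3 dx -4.8 dz -6.9
4 dx -5.4 dz -6.4
5 dx -6.0 dz -5.8
6 dx -6.5 dz -5.2
7 dx -7.0 dz -4.5
8 dx -7.4 dz -3.8
9 dx -7.8 dz -3.1
10 dx -8.0 dz -2.3
11 dx -8.2 dz -1.5
12 dx -8.3 dz -0.7
13 dx -8.4 dz 0.2
14 dx -8.3 dz 1.0
```

Request:
{"op": "step_arm", "data": {"increments": [{"dx": -2.6,"dy": 2,"dz": -8,"rx": 0,"ry": 0,"rz": 0,"hand": 10},{"dx": -3.3,"dy": 1,"dz": -7.7,"rx": 0,"ry": 0,"rz": 0,"hand": 10},{"dx": -4.1,"dy": 0,"dz": -7.3,"rx": 0,"ry": 0,"rz": 0,"hand": 10},{"dx": -4.8,"dy": 0,"dz": -6.9,"rx": 0,"ry": 0,"rz": 0,"hand": 10},{"dx": -5.4,"dy": 0,"dz": -6.4,"rx": 0,"ry": 0,"rz": 0,"hand": 10}]}}

```text
time: 4.53
tcp_pos: [0.4928, 0.1117, 0.0838]
eef_rot: [0.69, 0.723, -0.0, -0.0]
wrist_force: [-4.0, -1.8, -13.0]
grip_width: 0.0156
gripper_force: 34.0
```

Request:
{"op": "step_arm", "data": {"increments": [{"dx": -6,"dy": 0,"dz": -5.8,"rx": 0,"ry": 0,"rz": 0,"hand": 10},{"dx": -6.5,"dy": 0,"dz": -5.2,"rx": 0,"ry": 0,"rz": 0,"hand": 10},{"dx": -7,"dy": 0,"dz": -4.5,"rx": 0,"ry": 0,"rz": 0,"hand": 10},{"dx": -7.4,"dy": 0,"dz": -3.8,"rx": 0,"ry": 0,"rz": 0,"hand": 10},{"dx": -7.8,"dy": 0,"dz": -3.1,"rx": 0,"ry": 0,"rz": 0,"hand": 10}]}}

```text
time: 5.15
tcp_pos: [0.4945, 0.0773, 0.1061]
eef_rot: [0.69, 0.724, 0.0, -0.001]
wrist_force: [-3.8, 3.1, -13.3]
grip_width: 0.0148
gripper_force: 33.6
```

Request:
{"op": "step_arm", "data": {"increments": [{"dx": -8,"dy": 0,"dz": -2.3,"rx": 0,"ry": 0,"rz": 0,"hand": 10},{"dx": -8.2,"dy": 0,"dz": -1,"rx": 0,"ry": 0,"rz": 0,"hand": 10},{"dx": -8.3,"dy": 0,"dz": 0,"rx": 0,"ry": 0,"rz": 0,"hand": 10},{"dx": -8.4,"dy": 0,"dz": 0.5,"rx": 0,"ry": 0,"rz": 0,"hand": 10},{"dx": -8.3,"dy": 0,"dz": 1,"rx": 0,"ry": 0,"rz": 0,"hand": 10}]}}

```text
time: 5.78
tcp_pos: [0.4966, 0.0365, 0.1084]
eef_rot: [0.69, 0.724, 0.0, -0.0]
wrist_force: [-8.0, 7.6, -4.1]
grip_width: 0.0151
gripper_force: 31.5
```

Request:
{"op": "step_arm", "data": {"increments": [{"dx": -3,"dy": 0,"dz": 0.5,"rx": 0,"ry": 0,"rz": 0,"hand": 10},{"dx": -2,"dy": 0,"dz": 0,"rx": 0,"ry": 0,"rz": 0,"hand": 10},{"dx": 0,"dy": 0,"dz": 0,"rx": 0,"ry": 0,"rz": 0,"hand": 10},{"dx": 0,"dy": 0,"dz": 0,"rx": 0,"ry": 0,"rz": 0,"hand": 10},{"dx": 0,"dy": 0,"dz": 0,"rx": 0,"ry": 0,"rz": 0,"hand": 10}]}}

```text
time: 6.4
tcp_pos: [0.4969, 0.0314, 0.1076]
eef_rot: [0.69, 0.723, 0.0, -0.0]
wrist_force: [-6.4, 3.7, -7.0]
grip_width: 0.0153
gripper_force: 29.5
```

Request:
{"op": "step_arm", "data": {"increments": [{"dx": -3,"dy": 0,"dz": 0.5,"rx": 0,"ry": 0,"rz": 0,"hand": 10},{"dx": -3,"dy": 0,"dz": 0.5,"rx": 0,"ry": 0,"rz": 0,"hand": 10},{"dx": -2,"dy": 0,"dz": 0,"rx": 0,"ry": 0,"rz": 0,"hand": 10},{"dx": 0,"dy": 0,"dz": 0,"rx": 0,"ry": 0,"rz": 0,"hand": 10},{"dx": 0,"dy": 0,"dz": 0,"rx": 0,"ry": 0,"rz": 0,"hand": 10}]}}

```text
time: 7.02
tcp_pos: [0.4972, 0.0255, 0.1067]
eef_rot: [0.69, 0.724, 0.002, -0.002]
wrist_force: [-5.9, 24.6, -4.7]
grip_width: 0.0151
gripper_force: 29.9
```

```bash
python3 - <<'E'
from bench import robot
from h import *
f=robot.grab_frame("side");cv2.imwrite("pics/lev2.png",cv2.resize(f["image"][180:340,230:390],None,fx=3.7,fy=3.7));np.savez("side1.npz",**f)
st=robot.state();print(st["tcp_pos"],st["wrist_force"])
C=cloud(f);hsv=cv2.cvtColor(f["image"],cv2.COLOR_BGR2HSV)
m=((hsv[...,0]<6)|(hsv[...,0]>174))&(hsv[...,1]>150)&(hsv[...,2]>60)&(abs(C[...,0]-.49)<.06)&(abs(C[...,1]-.05)<.1)&(C[...,2]>.03)
print(m.sum(),np.round(C[m].mean(0),4),np.round(np.percentile(C[m],[3,97],0),4))
E
```

```text
[0.49720138 0.02547856 0.10667566] [-5.78565759 25.47563993 -4.38415223]
148 [0.4949 0.0513 0.1267] [[0.4893 0.038  0.0929]
 [0.5017 0.0588 0.1555]]
```

View pics/lev2.png

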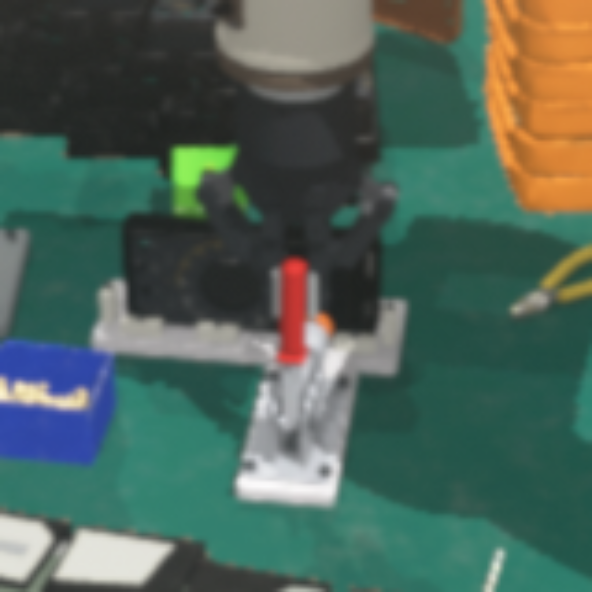

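Request:
{"op": "step_arm", "data": {"increments": [{"dx": 2,"dy": 0,"dz": 0,"rx": 0,"ry": 0,"rz": 0,"hand": 40},{"dx": 0,"dy": 0,"dz": 0,"rx": 0,"ry": 0,"rz": 0,"hand": 40},{"dx": 0,"dy": 0,"dz": -30,"rx": 0,"ry": 0,"rz": 0,"hand": 40},{"dx": 0,"dy": 0,"dz": -40,"rx": 0,"ry": 0,"rz": 0,"hand": 40},{"dx": 0,"dy": 0,"dz": -40,"rx": 0,"ry": 0,"rz": 0,"hand": 40}]}}

```text
time: 7.7
tcp_pos: [0.4976, 0.0249, 0.2182]
eef_rot: [0.69, 0.723, 0.0, 0.001]
wrist_force: [0.3, 0.5, 0.2]
grip_width: 0.0399
gripper_force: 0.0
```

```bash
python3 - <<'E'
from bench import robot
from h import *
np.set_printoptions(suppress=True,precision=4)
st=robot.state();print(st["tcp_pos"],st["eef_rot"],st["q"])
f=robot.grab_frame("side");C=cloud(f);hsv=cv2.cvtColor(f["image"],cv2.COLOR_BGR2HSV)
m=((hsv[...,0]<6)|(hsv[...,0]>174))&(hsv[...,1]>150)&(hsv[...,2]>60)&(abs(C[...,0]-.49)<.06)&(abs(C[...,1]-.05)<.1)&(C[...,2]>.03)
P=C[m];print(m.sum(),P.mean(0),np.percentile(P,[3,97],0),"lean",np.polyfit(P[:,2],P[:,1],1))
plan(st["tcp_pos"],Ro.from_quat(st["eef_rot"]),[([.5517,-.0802,.217],down(182.9),9),([.5517,-.0802,.067],down(182.9),6)])
E
```

```text
[0.4976 0.0249 0.2182] [0.6904 0.7234 0.0003 0.0006] [-0.1046 -0.0064  1.6315 -0.0002  1.5152 -0.1512]
166 [0.4949 0.0509 0.1285] [[0.4881 0.0409 0.0937]
 [0.5022 0.0587 0.1566]] lean [-0.196   0.0761]
0 [-11.9, 5.5, 0.1, 0.0, 0.0, -10.0]
1 [-12.8, 3.3, 0.2, 0.0, 0.0, -10.1]
2 [-13.0, 1.0, 0.1, 0.0, 0.0, -10.0]
3 [-13.1, -1.3, 0.2, 0.0, 0.0, -10.0]
4 [-12.7, -3.5, 0.1, 0.0, 0.0, -10.0]
5 [-11.8, -5.7, 0.1, 0.0, 0.1, -10.1]
6 [-10.7, -7.6, 0.2, 0.0, 0.0, -10.0]
7 [-9.2, -9.4, 0.1, 0.0, 0.0, -10.0]
8 [-7.4, -10.9, 0.1, 0.0, 0.0, -10.0]
9 [0.0, 0.0, 25.0, 0.0, 0.0, 0.0]
10 [0.0, 0.0, 25.0, 0.0, 0.0, 0.0]
11 [0.0, 0.0, 25.0, 0.0, 0.0, 0.0]
12 [0.0, 0.0, 25.0, 0.0, 0.0, 0.0]
13 [0.0, 0.0, 25.0, 0.0, 0.0, 0.0]
14 [0.0, -0.1, 25.0, 0.0, 0.0, 0.0]
end [ 0.5517 -0.0803  0.067 ] [13.1 10.9 25.   0.   0.1 10.1]
```

Request:
{"op": "step_arm", "data": {"increments": [{"dx": -11.9,"dy": 5.5,"dz": 0,"rx": 0,"ry": 0,"rz": -10,"hand": 45},{"dx": -12.8,"dy": 3.3,"dz": 0,"rx": 0,"ry": 0,"rz": -10,"hand": 45},{"dx": -13,"dy": 1,"dz": 0,"rx": 0,"ry": 0,"rz": -10,"hand": 45},{"dx": -13.1,"dy": -1.3,"dz": 0,"rx": 0,"ry": 0,"rz": -10,"hand": 45},{"dx": -12.7,"dy": -3.5,"dz": 0,"rx": 0,"ry": 0,"rz": -10,"hand": 45}]}}

```text
time: 8.38
tcp_pos: [0.5279, -0.034, 0.2167]
eef_rot: [0.317, 0.948, 0.0, 0.001]
wrist_force: [-0.2, 0.6, 0.2]
grip_width: 0.045
gripper_force: 0.0
```

Request:
{"op": "step_arm", "data": {"increments": [{"dx": -11.8,"dy": -5.7,"dz": 0,"rx": 0,"ry": 0,"rz": -10,"hand": 45},{"dx": -10.7,"dy": -7.6,"dz": 0,"rx": 0,"ry": 0,"rz": -10,"hand": 45},{"dx": -9.2,"dy": -9.4,"dz": 0,"rx": 0,"ry": 0,"rz": -10,"hand": 45},{"dx": -7.4,"dy": -10.9,"dz": 0,"rx": 0,"ry": 0,"rz": -10,"hand": 45},{"dx": 0,"dy": 0,"dz": 30,"rx": 0,"ry": 0,"rz": 0,"hand": 45}]}}

```text
time: 9.0
tcp_pos: [0.5528, -0.0814, 0.188]
eef_rot: [-0.025, 1.0, -0.001, 0.002]
wrist_force: [-0.5, 0.0, -0.8]
grip_width: 0.0448
gripper_force: 0.0
```

```bash
python3 - <<'E'
from bench import robot
from h import *
np.set_printoptions(suppress=True,precision=4)
st=robot.state();print(st["tcp_pos"],st["eef_rot"],st["q"])
plan(st["tcp_pos"],Ro.from_quat(st["eef_rot"]),[([.5517,-.0802,.067],down(182.9),4)])
# shell edge now that the clamp is open (side view)
f=robot.grab_frame("side");C=cloud(f);np.savez("side2.npz",**f)
k=(abs(C[...,0]-.55)<.13)&(abs(C[...,1]+.08)<.03)&(C[...,2]>.093)&(C[...,2]<.106)&(f["image"].max(-1)<90)
P=C[k];print(k.sum(),cv2.minAreaRect(np.ascontiguousarray(P[:,:2],np.float32)))
E
```

```text
[ 0.5528 -0.0814  0.188 ] [-0.0245  0.9997 -0.0008  0.0023] [-0.284   0.132   1.5461 -0.0003  1.4587 -1.9038]
0 [0.4, 0.4, 30.2, 0.0, 0.1, 0.0]
1 [0.3, 0.3, 30.3, -0.1, 0.0, 0.0]
2 [0.4, 0.4, 30.2, 0.0, 0.1, -0.1]
3 [0.2, 0.3, 30.3, 0.0, 0.1, 0.0]
end [ 0.5517 -0.0802  0.067 ] [ 0.4  0.4 30.3  0.1  0.1  0.1]
396 ((0.5512083768844604, -0.0809774398803711), (0.1821184605360031, 0.030079830437898636), 2.642984390258789)
```

Request:
{"op": "step_arm", "data": {"increments": [{"dx": 1,"dy": 1,"dz": 35,"rx": 0,"ry": 0,"rz": 0,"hand": 45},{"dx": 0,"dy": 0,"dz": 35,"rx": 0,"ry": 0,"rz": 0,"hand": 45},{"dx": 0,"dy": 0,"dz": 26,"rx": 0,"ry": 0,"rz": 0,"hand": 45},{"dx": 0,"dy": 0,"dz": 15,"rx": 0,"ry": 0,"rz": 0,"hand": 45},{"dx": 0,"dy": 0,"dz": 10,"rx": 0,"ry": 0,"rz": 0,"hand": 45}]}}

```text
time: 9.68
tcp_pos: [0.5506, -0.0792, 0.0653]
eef_rot: [-0.023, 1.0, -0.0, 0.0]
wrist_force: [0.3, 0.2, 0.2]
grip_width: 0.0445
gripper_force: 0.0
```

Request:
{"op": "step_arm", "data": {"increments": [{"dx": 0,"dy": 0,"dz": 0,"rx": 0,"ry": 0,"rz": 0,"hand": 30},{"dx": 0,"dy": 0,"dz": 0,"rx": 0,"ry": 0,"rz": 0,"hand": 25},{"dx": 0,"dy": 0,"dz": 0,"rx": 0,"ry": 0,"rz": 0,"hand": 22},{"dx": 0,"dy": 0,"dz": 0,"rx": 0,"ry": 0,"rz": 0,"hand": 15},{"dx": 0,"dy": 0,"dz": 0,"rx": 0,"ry": 0,"rz": 0,"hand": 15}], "newtons": 40}}

```text
time: 10.3
tcp_pos: [0.5506, -0.0791, 0.066]
eef_rot: [-0.023, 1.0, -0.0, 0.0]
wrist_force: [-0.9, 0.4, 6.4]
grip_width: 0.02
gripper_force: 43.8
```

Request:
{"op": "step_arm", "data": {"increments": [{"dx": 0,"dy": 0,"dz": -5,"rx": 0,"ry": 0,"rz": 0,"hand": 15},{"dx": 0,"dy": 0,"dz": -15,"rx": 0,"ry": 0,"rz": 0,"hand": 15},{"dx": 0,"dy": 0,"dz": -40,"rx": 0,"ry": 0,"rz": 0,"hand": 15},{"dx": 0,"dy": 0,"dz": -50,"rx": 0,"ry": 0,"rz": 0,"hand": 15},{"dx": 0,"dy": 0,"dz": -40,"rx": 0,"ry": 0,"rz": 0,"hand": 15}], "newtons": 60}}

```text
time: 10.92
tcp_pos: [0.5503, -0.079, 0.2185]
eef_rot: [-0.023, 1.0, -0.0, 0.001]
wrist_force: [0.8, -0.5, -0.7]
grip_width: 0.0201
gripper_force: 58.7
```

```bash
python3 - <<'E'
from bench import robot
from h import *
np.set_printoptions(suppress=True,precision=4)
st=robot.state();print(st["tcp_pos"],st["eef_rot"],st["grip_width"],st["wrist_force"])
R=down(100.7,-31);F=np.array([.5988,-.1408,.2035]);g=F-R.apply([-.001,.0105,.0105]);print(g,R.as_matrix())
plan(st["tcp_pos"],Ro.from_quat(st["eef_rot"]),[([.55,-.12,.23],down(140),5),([.55,-.135,.23],down(100.7),4),(g,R,6)])
# averaged ring tilt from repeated frames
fr=[robot.grab_frame("top") for _ in range(8)]
C=np.mean([cloud(f) for f in fr],0);np.savez("topavg.npz",C=C,im=fr[0]["image"])
y=np.radians(10.7);c=np.array([.8284,-.0974]);d=C[...,:2]-c
q=np.stack([d@[np.cos(y),np.sin(y)],d@[-np.sin(y),np.cos(y)],C[...,2]],-1).reshape(-1,3)
q=q[(q[:,0]>-.13)&(q[:,0]<-.05)&(abs(q[:,1])<.05)&(q[:,2]>.24)&(q[:,2]<.335)];rng=np.random.default_rng(0);best=(0,)
for _ in range(5000):
    a,b,e=q[rng.choice(len(q),3,False)];nn=np.cross(b-a,e-a);L=np.linalg.norm(nn)
    if L<1e-4 or abs(nn[0]/L)<.7: continue
    k=abs((q-a)@nn/L)<.0006
    if k.sum()>best[0]: best=(k.sum(),k)
Q=q[best[1]];m=Q.mean(0);nn=np.linalg.svd(Q-m)[2][2];nn*=-np.sign(nn[0])
print(len(q),best[0],m,nn,"tilt",np.degrees(np.arcsin(-nn[2])),"yaw",np.degrees(np.arctan2(nn[1],-nn[0])),Q.min(0),Q.max(0),np.sort((q-m)@nn)[-10:])
E
```

```text
[ 0.5503 -0.079   0.2185] [-0.0235  0.9997 -0.0002  0.0009] 0.02013192005906897 [ 0.7716 -0.4826 -0.6794]
[ 0.5845 -0.1425  0.2071] [[-0.1857  0.8423  0.5061]
 [ 0.9826  0.1591  0.0956]
 [ 0.      0.515  -0.8572]]
0 [0.4, -8.2, -2.3, 0.0, 0.0, 8.5]
1 [-0.7, -8.2, -2.3, 0.0, 0.0, 8.6]
2 [-2.0, -7.9, -2.3, 0.0, 0.1, 8.5]
3 [-3.2, -7.6, -2.3, 0.0, 0.0, 8.6]
4 [-4.2, -7.0, -2.3, 0.0, 0.0, 8.5]
5 [-2.4, -2.9, 0.0, 0.0, 0.0, 9.8]
6 [-2.9, -2.4, 0.0, 0.0, 0.0, 9.8]
7 [-3.2, -1.9, 0.0, 0.0, 0.0, 9.9]
8 [-3.6, -1.3, 0.0, 0.0, 0.0, 9.8]
9 [-2.3, 5.4, 3.8, -5.2, 0.0, 0.0]
10 [-2.3, 5.0, 4.3, -5.1, 0.0, 0.0]
11 [-2.3, 4.7, 4.7, -5.2, 0.0, 0.0]
12 [-2.2, 4.2, 5.1, -5.2, 0.0, 0.0]
13 [-2.3, 3.7, 5.5, -5.1, 0.0, 0.0]
14 [-2.3, 3.2, 5.8, -5.2, 0.0, 0.0]
end [ 0.5845 -0.1425  0.2071] [4.2 8.2 5.8 5.2 0.1 9.9]
564 101 [-0.0935 -0.0002  0.2991] [-0.8556 -0.0019 -0.5176] tilt 31.17102123459382 yaw -0.12422405694020608 [-0.1088 -0.0369  0.2679] [-0.0745  0.0364  0.3235] [0.0176 0.0176 0.0177 0.0182 0.0182 0.0184 0.0187 0.0191 0.0195 0.0195]
```

Request:
{"op": "step_arm", "data": {"increments": [{"dx": 0.4,"dy": -8.2,"dz": -2.3,"rx": 0,"ry": 0,"rz": 8.5,"hand": 15},{"dx": -0.7,"dy": -8.2,"dz": -2.3,"rx": 0,"ry": 0,"rz": 8.6,"hand": 15},{"dx": -2,"dy": -7.9,"dz": -2.3,"rx": 0,"ry": 0,"rz": 8.5,"hand": 15},{"dx": -3.2,"dy": -7.6,"dz": -2.3,"rx": 0,"ry": 0,"rz": 8.6,"hand": 15},{"dx": -4.2,"dy": -7,"dz": -2.3,"rx": 0,"ry": 0,"rz": 8.5,"hand": 15}]}}

```text
time: 11.95
tcp_pos: [0.5498, -0.1202, 0.226]
eef_rot: [0.344, 0.939, 0.0, -0.001]
wrist_force: [0.7, 0.2, -1.5]
grip_width: 0.0205
gripper_force: 58.7
```

Request:
{"op": "step_arm", "data": {"increments": [{"dx": -2.4,"dy": -2.9,"dz": 0,"rx": 0,"ry": 0,"rz": 9.8,"hand": 15},{"dx": -2.9,"dy": -2.4,"dz": 0,"rx": 0,"ry": 0,"rz": 9.8,"hand": 15},{"dx": -3.2,"dy": -1.9,"dz": 0,"rx": 0,"ry": 0,"rz": 9.9,"hand": 15},{"dx": -3.6,"dy": -1.3,"dz": 0,"rx": 0,"ry": 0,"rz": 9.8,"hand": 15},{"dx": -2.3,"dy": 5.4,"dz": 3.8,"rx": -5.2,"ry": 0,"rz": 0,"hand": 15}]}}

```text
time: 12.58
tcp_pos: [0.5562, -0.1363, 0.2219]
eef_rot: [0.639, 0.768, 0.035, 0.028]
wrist_force: [-0.1, 0.2, -0.9]
grip_width: 0.0204
gripper_force: 58.9
```

Request:
{"op": "step_arm", "data": {"increments": [{"dx": -2.3,"dy": 5,"dz": 4.3,"rx": -5.1,"ry": 0,"rz": 0,"hand": 15},{"dx": -2.3,"dy": 4.7,"dz": 4.7,"rx": -5.2,"ry": 0,"rz": 0,"hand": 15},{"dx": -2.2,"dy": 4.2,"dz": 5.1,"rx": -5.2,"ry": 0,"rz": 0,"hand": 15},{"dx": -2.3,"dy": 3.7,"dz": 5.5,"rx": -5.1,"ry": 0,"rz": 0,"hand": 15},{"dx": -2.3,"dy": 3.2,"dz": 5.8,"rx": -5.2,"ry": 0,"rz": 0,"hand": 15}]}}

```text
time: 13.2
tcp_pos: [0.5843, -0.1425, 0.2032]
eef_rot: [0.615, 0.742, 0.207, 0.171]
wrist_force: [-0.2, 0.4, -1.1]
grip_width: 0.0201
gripper_force: 58.9
```

```bash
python3 - <<'E'
from bench import robot
from h import *
np.set_printoptions(suppress=True,precision=4)
st=robot.state();print(st["tcp_pos"],st["eef_rot"],st["grip_width"],st["wrist_force"])
p=st["tcp_pos"];R=Ro.from_quat(st["eef_rot"])
fr=[robot.grab_frame("top") for _ in range(6)];fs=[robot.grab_frame("side") for _ in range(6)]
o=np.hstack([cv2.resize(fr[0]["image"][90:240,230:330],(400,600)),cv2.resize(fs[0]["image"][140:290,190:290],(400,600))]);cv2.imwrite("pics/held.png",o)
for n,L in(("top",fr),("side",fs)):
    C=np.mean([cloud(f) for f in L],0);im=L[0]["image"];np.savez(n+"h.npz",C=C,im=im)
    q=R.inv().apply(C.reshape(-1,3)-p)*1000; c=im.reshape(-1,3)
    k=(abs(q[:,0])<110)&(abs(q[:,1])<25)&(q[:,2]>-45)&(q[:,2]<70)
    Q=q[k];print(n,k.sum(),"pct x,y,z",np.percentile(Q,[1,50,99],0).tolist())
    fr_=Q[(abs(Q[:,0])>20)&(Q[:,2]>-28)]
    if n=="top":
        # front face plane (outlier-trimmed)
        F=fr_[(fr_[:,1]>4)&(fr_[:,1]<18)&(fr_[:,2]>-18)&(fr_[:,2]<50)]
        for _ in range(5):
            A=np.c_[F[:,0],F[:,2],np.ones(len(F))];w=np.linalg.lstsq(A,F[:,1],rcond=None)[0];F=F[abs(F[:,1]-A@w)<1.5]
        print("front y=%.4fx+%.4fz+%.2f"%tuple(w),len(F))
    for x0 in(-85,-60,-35,35,60,85):
        z=Q[(abs(Q[:,0]-x0)<6)];print(x0,"z min/max",z[:,2].min().round(1),z[:,2].max().round(1),end="; ")
    for z0 in(-25,-10,5,20,35,50):
        z=Q[(abs(Q[:,2]-z0)<5)];print(z0,"x",len(z) and (z[:,0].min().round(1),z[:,0].max().round(1)),end="; ")
    print()
E
```

```text
[ 0.5843 -0.1425  0.2032] [0.615  0.7415 0.2066 0.171 ] 0.02010929900992953 [-0.156   0.4059 -1.0584]
top 940 pct x,y,z [[-91.89327453598177, -18.200046353698593, -34.8679128018606], [-16.791497757800705, 6.373695149161233, -17.84103301959846], [89.13516116882404, 11.629392751282035, 50.31712130937819]]
front y=-0.0087x+-0.0126z+10.51 211
-85 z min/max -34.3 45.0; -60 z min/max -34.3 44.0; -35 z min/max -34.2 44.0; 35 z min/max -35.8 46.0; 60 z min/max -35.0 46.3; 85 z min/max -34.5 45.4; -25 x (np.float64(-93.8), np.float64(92.0)); -10 x (np.float64(-93.1), np.float64(102.9)); 5 x (np.float64(-92.6), np.float64(91.8)); 20 x (np.float64(-91.4), np.float64(87.5)); 35 x (np.float64(-92.3), np.float64(88.3)); 50 x (np.float64(-85.5), np.float64(80.0)); 
side 791 pct x,y,z [[-82.57802567280434, -21.80774070397079, -42.548556192967006], [27.595252368588866, 5.503042627322336, -8.024797478970902], [92.28427917503558, 23.95313508106845, 48.342940922646704]]
-85 z min/max -30.5 51.1; -60 z min/max -34.5 43.4; -35 z min/max -33.9 47.4; 35 z min/max -34.0 46.3; 60 z min/max -34.6 61.4; 85 z min/max -34.1 49.2; -25 x (np.float64(-80.9), np.float64(92.2)); -10 x (np.float64(-76.8), np.float64(91.8)); 5 x (np.float64(-83.7), np.float64(93.1)); 20 x (np.float64(-89.5), np.float64(92.9)); 35 x (np.float64(-82.6), np.float64(92.5)); 50 x (np.float64(-91.9), np.float64(90.5));
```

View pics/held.png

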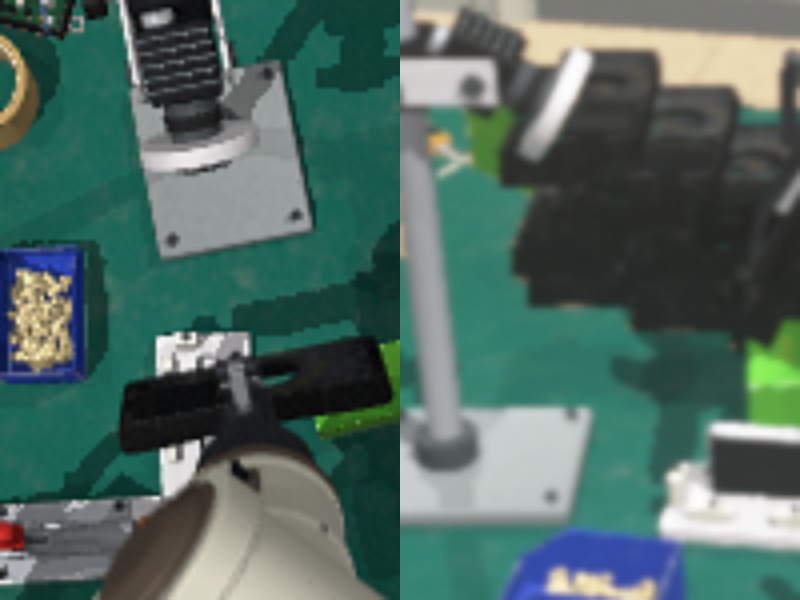

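```bash
python3 - <<'E'
from bench import robot
from h import *
np.set_printoptions(suppress=True,precision=4)
st=robot.state();p=st["tcp_pos"];R=Ro.from_quat(st["eef_rot"]);print(p,np.linalg.norm(st["qvel"]),st["time"])
Rt=down(100.7,-31)*Ro.from_rotvec(np.radians([-.4,0,.3]))
print("rot err deg",np.degrees((R.inv()*Rt).as_rotvec()))
F=np.array([.5990,-.1407,.2033]);o=np.array([-.0008,.0105,.0098])
print("front centre now",p+R.apply(o),"shift tool mm",R.inv().apply(F-Rt.apply(o)-p)*1000)
E
```

```text
[ 0.5846 -0.1424  0.204 ] 0.005767466763738003 13.8
rot err deg [-0.4161 -0.0075  0.3037]
front centre now [ 0.5986 -0.1406  0.201 ] shift tool mm [-0.1573  1.465  -1.6887]
```

Request:
{"op": "step_arm", "data": {"increments": [{"dx": 0,"dy": 1.5,"dz": -1.7,"rx": -0.4,"ry": 0,"rz": 0.3,"hand": 15},{"dx": 0,"dy": 0,"dz": 0,"rx": 0,"ry": 0,"rz": 0,"hand": 15},{"dx": 0,"dy": 0,"dz": 0,"rx": 0,"ry": 0,"rz": 0,"hand": 15},{"dx": 0,"dy": 0,"dz": 0,"rx": 0,"ry": 0,"rz": 0,"hand": 15},{"dx": 0,"dy": 0,"dz": 0,"rx": 0,"ry": 0,"rz": 0,"hand": 15}]}}

```text
time: 14.42
tcp_pos: [0.5849, -0.1425, 0.2061]
eef_rot: [0.616, 0.74, 0.209, 0.172]
wrist_force: [0.5, 0.3, -1.3]
grip_width: 0.0202
gripper_force: 58.9
```

```bash
python3 - <<'E'
from bench import robot
from h import *
np.set_printoptions(suppress=True,precision=4)
fr=[robot.grab_frame("top") for _ in range(8)];fs=[robot.grab_frame("side") for _ in range(4)]
st=robot.state();p=st["tcp_pos"];R=Ro.from_quat(st["eef_rot"]);print(p,np.linalg.norm(st["qvel"]),st["time"])
o=np.array([-.0008,.0105,.0098]);print("front centre",p+R.apply(o))
C=np.mean([cloud(f) for f in fr],0);q=R.inv().apply(C.reshape(-1,3)-p)*1000
F=q[(abs(q[:,0])<92)&(abs(q[:,0])>20)&(abs(q[:,1]-11)<7)&(q[:,2]>-30)&(q[:,2]<48)]
for _ in range(6):
    A=np.c_[F[:,0],F[:,2],np.ones(len(F))];w=np.linalg.lstsq(A,F[:,1],rcond=None)[0];F=F[abs(F[:,1]-A@w)<1.2]
n=R.apply([-w[0],1,-w[1]]);n/=np.linalg.norm(n);print("w",w,len(F),"normal yaw",np.degrees(np.arctan2(n[1],n[0])),"tilt",np.degrees(np.arcsin(n[2])))
S=np.mean([cloud(f) for f in fs],0);hsv=cv2.cvtColor(fs[0]["image"],cv2.COLOR_BGR2HSV)
m=((hsv[...,0]<6)|(hsv[...,0]>174))&(hsv[...,1]>150)&(hsv[...,2]>60)&(abs(S[...,0]-.49)<.06)&(abs(S[...,1]-.05)<.1)&(S[...,2]>.03)
P=S[m];print("lever",m.sum(),P.mean(0),"lean deg",np.degrees(np.arctan(np.polyfit(P[:,2],P[:,1],1)[0])))
E
```

```text
[ 0.5849 -0.1424  0.2061] 0.001845682380263733 15.025
front centre [ 0.5988 -0.1407  0.2032]
w [-0.0095 -0.0032 10.9392] 241 normal yaw 10.966525388994963 tilt 31.214867088307745
lever 153 [0.4944 0.0518 0.1265] lean deg -9.339151504658407
```

The front face is measured at yaw 11.0° and tilt 31.2°, against 10.7° and 31.2° for the lens. The face centre is within 1 mm of the focus point. The lever is past upright at its stop and the arm is steady, so I'm handing in.

```bash
python3 -c "
from bench import robot
print(robot.hand_in())"
```

```text
the job is handed in; nothing more can be done
None
```

The clamp lever is fully open, and the meter front is out of the fixture and held steadily in front of the inspection camera. By my measurements the front face is within about 1 mm of the focus point and about 0.3° of square. The job was handed in after about 15 s of robot time; no verdict was returned.

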